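# Hang the rinsed basket of castings on the drip stand

## Robot

A 6-joint arm with a two-finger parallel gripper is mounted at the origin on the work surface. World frame = base frame: x ahead of the robot, y to its left, z up, the work surface at z = 0. Lengths are in m, angles in degrees, forces in N, time in s.
With the tool pointing down it reaches from about 0.375 to 0.9 m from the base axis. Payload 3.1 kg.
Tool frame: the origin (TCP) lies at the very end of the fingers, on their centre line; the grasp point (between the pads) lies 19 mm behind it (bot.tcp_to_grasp is the distance from the TCP to the grasp point, in m); z points along the fingers, y is the line along which they close (so a half turn about z gives the same grasp; the last joint's range is limited). The gripper opens to 87 mm and grips with 3 to 60 N. Pads are 19 mm wide; open, the fingers measure 117 mm over their backs; the gripper's body (75 mm by 190 mm) begins 51 mm behind the grasp point.
Start: joints at [65.575, 30.224, 82.088, -0, 67.689, -10.227], TCP at [0.153, 0.606, 0.223] pointing down, gripper open.
Joint ranges: [-176.69, 176.69], [-43.24, 126.21], [12.49, 139.97], [-82, 262], [0, 151.66], [-163.58, 163.58]. Speed limits (degrees/s): [159.86, 159.86, 180, 180, 180, 180].

## Interface

Orientations are given as a 3x3 rotation matrix whose columns are the frame's x, y, z axes.
In Python, from rig import telemetry, capture, camera_info, job, bot gives the robot as it stands. The module is installed in compiled form; this text tells all that it offers.
- The arm moves only by the tool carry_out, never from a script. Its argument "deltas" is a list that holds one entry, the list of rows, each a list of 7 numbers: the shift along the tool's x, y, z scaled (see below), then the turn, a rotation vector about the tool's x, y, z scaled (see below), then the closure, from -1 (fully open) to 1 (shut). In form: [[[dx, dy, dz, ax, ay, az, claw], ...]]. A call has exactly 10 rows; each row is the pose to reach, as a shift and turn from the pose commanded when the call began, along the tool's axes at that moment, turning the shorter way round; what a row does not reach only later rows make up. The controller multiplies each number of a shift by 15 cm and each number of a turn by 360 degrees. A row lasts 1/12 s, in which the tool goes at most 41.7 mm and 7.16 degrees, less where a joint would pass 70% of its speed; a pose out of reach is approached as far as the arm can. A call with a number of a shift or a turn outside -1 to 1 is refused whole. A call with a gripper value outside its range is refused whole. The fingers move at their own pace and stop on an object; the grip force is fixed at half the most. Time passes only in rows, so rows that repeat a pose let the fingers close, or fill a call up. It gives the time, the measured TCP pose, the force, the opening and the grip force at its end, in the units of the state.
- telemetry.read_state(): the state, without advancing time (a new reading comes with each control period).
- capture(name): name is "scene" or "top" or "wrist"; returns the picture (384x512x3 uint8, red, green, blue); there is no depth.
- camera_info(name): a dict with "mtx" (3x3 intrinsics, pixels), "k1" (the pictures are not rectified: a ray, as slopes to the right and down, at radius r is drawn at 1 + k1 r^2 times it, then the intrinsics apply), "cam_to_world" (4x4, takes a point from camera to world coordinates); the wrist camera has in their place "T_tool_cam" (4x4, takes a point from camera to tool coordinates, whose origin is the TCP and whose axes are the flange's). Camera axes: x right, y down, z forward; pixel columns grow to the right and rows downward; lengths in m; the calibration is good to about 2 mm. A picture is of the moment at which its call begins: read the wrist's pose just before it. camera_info takes no time and is no camera call.
- job.hand_in(): hands the job in; it is judged then, once.
The state is a dict: "time_s": time; "joint_positions": joint angles; "qvel": joint speeds; "tau": joint torques, N m; "position": TCP position; "tcp_rot": TCP orientation; "force": force on the tool from outside, world axes, zero at the start; "moment": the same for the moment, N m; "opening": opening from 0.0 (shut) to 1.0 (fully open); "grasp_force": force on a finger pad.
Only numpy, scipy, OpenCV 4.12 (cv2) and the standard library are available. Lean on these libraries where they do the work, as an engineer would, in place of code of your own. Each camera call takes 0.05 s, during which the arm holds its last target. There are 200 camera calls.

## Task

Take the long steel basket of ring castings by its handle, keep it level all the time so that nothing spills, and hang it by the kink in the middle of its handle on the hook of the drip stand so that it hangs level and still over the tray. The stand's rod is set to a different height each time, so lower the basket gently until you feel the hook carry it, hold it there for a moment, and only then let go. Leave the small strainer and everything else on the bench where it is.

Things in the scene. Friction and masses are not known exactly. Their poses are not given: they have to be found in the camera images.
- basket: Long open steel basket with slotted sides, 0.2 to 0.4 kg, holding a few brass rings. Origin: centre of its underside; z up, y along its length. Body 70 (x) by 130 (y) by 40 mm high, walls 3 mm. Rigid handle of 8 mm round bar in the plane x = 0: uprights at y = -60 and +60 mm, joined by a level top bar, centreline 120 mm above the underside, with a raised kink in its middle.
- basket_kink (a point): Centre of the kink's peak on the bar's centreline, 134 mm above the basket's underside. The bar slopes up from its straight shoulders at y = -20 and +20 mm to this flat peak (y = -9 to +9 mm); the hook belongs under it.
- basket_shoulder (a point): Middle of the straight shoulder of the handle's bar at y = +36 mm, 120 mm above the underside: a place to grip, fingers closing along the basket's x, that leaves the kink free for the hook. The mirrored point at y = -36 mm serves as well.
- stand: Drip stand, fixed to the bench. Origin: on the bench under the axis of its upright; its hook points along -x. Base plate 10 mm thick, x -165 to +35, y -75 to +75 mm; drip tray on it, rim 28 mm above the bench. Upright: a sleeve 22 mm across with a 30 mm collar, its top at 140 mm; a 7 mm rod with the hook slides in it and is clamped. Nothing stands higher than the hook's arm except its tip.
- stand_under_hook (a point): Point on the base plate's top (z = 10 mm) under the best hanging place, stand x = -75 mm, y = 0. Over it runs the hook's level arm, 7 mm round bar along -x to x = -108 mm, then turned up to a tip at x = -116 mm, centre 20 mm above the arm's. The arm's centreline is clamped somewhere between 170 and 210 mm above the bench: not reported, it must be felt or seen.
- strainer: Small round steel strainer, 68 mm across and 32 mm high, with a plain bow handle to 71 mm; not to be moved. Origin: centre of its underside.
- beaker: Empty glass beaker, 80 mm across, 105 mm high; not to be moved. Origin: centre of its underside.
- benchblock: Square steel bench block, 55 mm by 55 mm by 22 mm, lying flat; not to be moved. Origin: centre of its underside.
- hammer: Small hammer with a wooden handle, 200 mm long, lying on the bench along its x; not to be moved.
- pliers: Pliers with black handles, 130 mm long, 14 mm high, lying on the bench along their x; not to be moved.
Mind the look-alikes: they are no part of the job. What is shaped like the stand but pink is not meant. Leave any turquoise look-alike of the basket alone.

How it is judged (in metres and radians):
On the way:
1. the hook carries the basket (at least 1 N on the stand, kink over the arm) while the fingers still hold it, for 0.2 s (contact force between basket and stand above 1 N and contact force between the fingers and basket above 1 N and y of basket_kink in the frame of stand between -0.012 and 0.012 m and x of basket_kink in the frame of stand between -0.115 and -0.02 m and height (world z) of basket above 0.034 m), for 0.2 s.
At the end, for the whole second after the job is handed in: The basket hangs on the hook, released: kink peak within 10 mm of the arm sideways, 20 to 115 mm out from the upright, underside over 34 mm above the bench, tilt under 0.15 rad, slower than 0.05 m/s, over 1 N on the stand (contact force between basket and stand above 1 N and y of basket_kink in the frame of stand between -0.01 and 0.01 m and x of basket_kink in the frame of stand between -0.115 and -0.02 m and height (world z) of basket above 0.034 m and angle between basket's own z axis and vertical below 0.15 rad and linear speed of basket below 0.05 m/s); the robot touches nothing.
It fails at once if the basket is tipped more than 0.25 rad (the castings would spill) (angle between basket's own z axis and vertical above 0.25 rad).
It fails at once if the basket is pressed on the stand with more than 25 N (contact force between basket and stand above 25 N).
It fails at once if the strainer, beaker, bench block, hammer or pliers is moved more than 25 mm (distance of any of strainer, beaker, benchblock, hammer, pliers from where it was at the start of the episode above 0.025 m).
It also fails if it takes over 56 s, if anything falls off the work surface, if the arm or the gripper's body presses on something with over 40 N, if the wrist force passes 120 N, or if a joint passes its speed limit or range.

## Working session

There is one attempt and no reset: what is moved stays moved. The work goes in short steps, Python scripts to look and compute and a tool call to move; the robot and the scene stay as the last step left them, time stands still between calls to the robot, and variables do not carry over. Pictures are saved under pics/ and viewed, at most 10 in all, crops included, and the job is handed in when it is done.

Besides the shell and the picture viewer there is one more tool, called after "Request:" by a JSON object that holds its "fn" and its "kwargs". carry_out: Moves the arm, as the interface text tells. Its arguments: {"type":"object","properties":{"deltas":{"type":"array","items":{"type":"array","items":{"type":"array","items":{"type":"number"}}}}},"required":["deltas"]}

```bash
mkdir -p pics; python3 - <<'E'
from rig import telemetry, capture, camera_info
import cv2
for n in ("scene","top"):
    im=capture(n)[:,:,::-1]; cv2.imwrite(f"pics/{n}0.png",cv2.resize(im,(800,600),interpolation=cv2.INTER_CUBIC)); cv2.imwrite(f"{n}_raw.png",im)
    c=camera_info(n); print(n,c["mtx"].round(1).tolist(),c["k1"],c["cam_to_world"].round(3).tolist())
print(camera_info("wrist")); s=telemetry.read_state(); print(s)
E
```

```text
scene [[403.2, 0.0, 253.8], [0.0, 403.2, 191.9], [0.0, 0.0, 1.0]] -0.12934058992363537 [[0.318, 0.808, -0.496, 1.073], [0.948, -0.269, 0.171, -0.135], [0.005, -0.524, -0.852, 1.098], [0.0, 0.0, 0.0, 1.0]]
top [[386.6, 0.0, 260.7], [0.0, 386.6, 192.2], [0.0, 0.0, 1.0]] -0.04117237255170036 [[-0.024, -0.98, 0.198, 0.262], [-1.0, 0.023, -0.008, 0.085], [0.003, -0.198, -0.98, 1.315], [0.0, 0.0, 0.0, 1.0]]
{'mtx': array([[323.61389304,   0.        , 245.80446432],
       [  0.        , 323.61389304, 192.25414515],
       [  0.        ,   0.        ,   1.        ]]), 'k1': -0.08294502300863463, 'T_tool_cam': array([[ 4.61388097e-04, -9.60883708e-01, -2.76951776e-01,
         7.56906920e-02],
       [ 9.99999874e-01,  4.98300587e-04, -6.29022033e-05,
         1.73728646e-04],
       [ 1.98446935e-04, -2.76951712e-01,  9.60883817e-01,
        -1.61802466e-01],
       [ 0.00000000e+00,  0.00000000e+00,  0.00000000e+00,
         1.00000000e+00]])}
{'time_s': 0.1, 'joint_positions': array([ 6.55763341e+01,  3.02711237e+01,  8.21480964e+01, -7.96310221e-04,
        6.76891799e+01, -1.02264470e+01]), 'qvel': array([-0.02278536, -0.15698629, -0.19249826,  0.10310716, -0.01928912,
        0.0498316 ]), 'tau': array([-5.62310615e-04, -4.40988421e+01, -1.77149302e+01,  6.34641806e-02,
        5.33944450e-02, -3.74153717e-05]), 'position': array([0.15298219, 0.60532071, 0.22170173]), 'tcp_rot': array([[-9.69458428e-01,  2.45254483e-01, -7.70571058e-04],
       [ 2.45255481e-01,  9.69456942e-01, -1.72794758e-03],
       [ 3.23248572e-04, -1.86416012e-03, -9.99998210e-01]]), 'force': array([-0.13070057, -0.03598243, -0.34221796]), 'moment': array([ 0.02012446, -0.00607555,  0.00803542]), 'grasp_force': 0.0, 'opening': 0.99990600709117}
```

View pics/scene0.png

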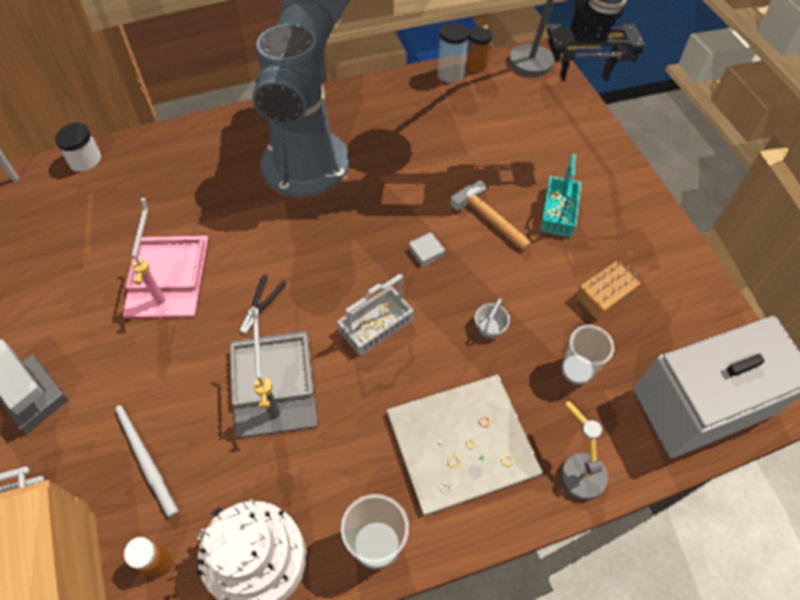

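View pics/top0.png

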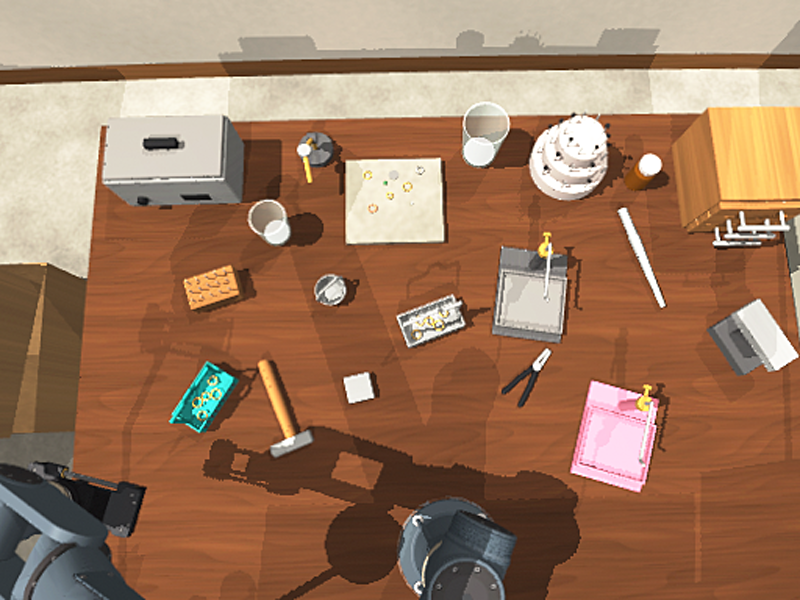

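The scene picture (800x600) shows the steel basket at (375,318) and its turquoise look-alike at (562,205), plus a small strainer at (490,322). The grey stand is at (270,385) and the pink one at (165,275). In the top view the basket is at (432,322), the turquoise basket at (203,397), the grey stand at (530,292), the pink stand at (615,435) and the strainer at (331,290). By the description I choose the grey basket and the grey stand. Next I check both in one close crop.

```bash
python3 - <<'E'
import cv2,numpy as np
t=cv2.imread("top_raw.png"); s=cv2.imread("scene_raw.png")
# top crop cols 250..370 rows 140..225 ; scene crop cols 140..270 rows 170..285
a=cv2.resize(t[145:225,245:375],None,fx=6,fy=6,interpolation=cv2.INTER_CUBIC)
cv2.imwrite("pics/topc.png",a)
b=cv2.resize(s[170:285,140:270],None,fx=5,fy=5,interpolation=cv2.INTER_CUBIC)
cv2.imwrite("pics/scenec.png",b); print(a.shape,b.shape)
E
```

```text
(480, 780, 3) (575, 650, 3)
```

View pics/topc.png

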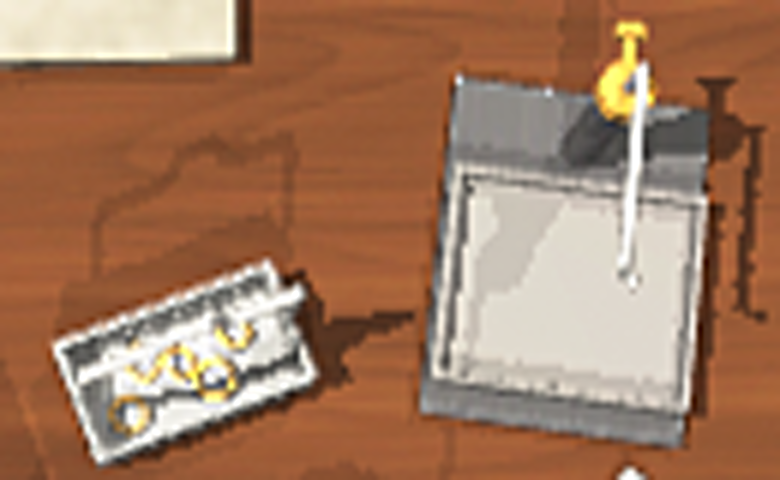

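View pics/scenec.png

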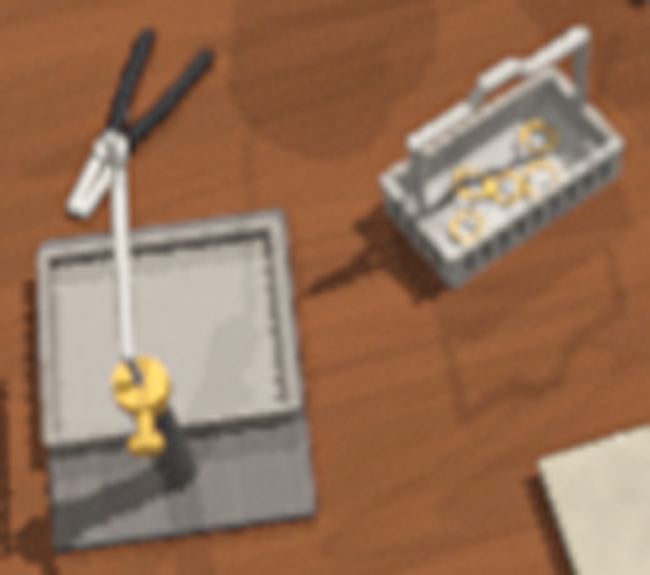

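Both crops show the grey stand with its brass knob and hook. The hook points toward the robot, running in the top crop from (640,75) to the tip at (630,280). The steel basket's handle and its kink at (500,70) are clear in the scene crop. I fit both poses from the corner points.

```bash
cat > h.py <<'E'
import numpy as np
from rig import telemetry, capture, camera_info
from scipy.optimize import least_squares
def proj(P,c,T):
    q=(np.asarray(P)-T[:3,3])@T[:3,:3]; s=q[:,:2]/q[:,2:]; r2=(s**2).sum(1,keepdims=True)
    s=s*(1+c["k1"]*r2); return s*[c["mtx"][0,0],c["mtx"][1,1]]+[c["mtx"][0,2],c["mtx"][1,2]]
def place(p,L): # p=x,y,yaw
    c,s=np.cos(p[2]),np.sin(p[2]); L=np.asarray(L,float)
    return np.c_[p[0]+c*L[:,0]-s*L[:,1],p[1]+s*L[:,0]+c*L[:,1],L[:,2]]
E
python3 - <<'E'
from h import *
ct,cs=camera_info("top"),camera_info("scene")
tp=lambda a:(np.array(a,float)+.5)/6-.5+[245,145]
sp=lambda a:(np.array(a,float)+.5)/5-.5+[140,170]
def fs(p):
    L=lambda h:[[.035,.075,.01],[.035,-.075,.01],[-.165,.075,.01],[-.165,-.075,.01],[-.118,0,h+.02],[0,0,h]]
    P=place(p,L(p[3]))
    a=proj(P[:5],ct,ct["cam_to_world"])-tp([[460,77],[710,110],[421,408],[684,441],[629,280]])
    b=proj(P[[0,1,4]],cs,cs["cam_to_world"])-sp([[314,510],[55,546],[115,140]])
    return np.r_[a.ravel(),b.ravel()]
r=least_squares(fs,[.7,0,0,.19]); print("stand",r.x.round(4),np.degrees(r.x[2]),r.fun.reshape(-1,2).round(1).tolist())
def fb(p):
    x,y=.035,.065
    P=place(p,[[x,y,.04],[x,-y,.04],[-x,-y,.04],[-x,y,.04],[0,.064,.12],[0,-.064,.12],[0,0,.134]])
    a=proj(P[:6],ct,ct["cam_to_world"])-tp([[55,347],[270,262],[318,378],[100,462],[78,375],[304,292]])
    b=proj(P,cs,cs["cam_to_world"])-sp([[450,283],[383,183],[550,70],[622,143],[588,35],[412,146],[502,70]])[[3,0,1,2,4,5,6]] if 0 else \
      proj(P[[0,1,3,4,5,6]],cs,cs["cam_to_world"])-sp([[622,143],[450,283],[550,70],[588,35],[412,146],[502,70]])
    return np.r_[a.ravel(),b.ravel()]
r=least_squares(fb,[.6,.1,.4]); print("basket",r.x.round(4),np.degrees(r.x[2]),r.fun.reshape(-1,2).round(1).tolist())
E
```

```text
stand [ 0.6006 -0.2082 -0.1609  0.168 ] -9.21804238679631 [[-0.7, -0.5], [-0.0, -0.3], [-0.4, 0.2], [-0.6, 0.6], [-0.1, 0.7], [0.2, 0.2], [-0.5, 0.5], [-0.9, 0.1]]
basket [0.4778 0.026  0.35  ] 20.0546548078498 [[-0.3, -0.9], [-0.3, -0.6], [-0.3, -0.9], [-0.2, -0.7], [-0.2, 0.1], [-0.1, -0.7], [-0.2, -0.1], [0.1, -4.6], [0.0, -0.6], [-0.5, -0.4], [-0.7, 0.9], [-0.8, 1.5]]
```

```bash
cat >> h.py <<'E'
from scipy.spatial.transform import Rotation as Ro
def go(xyz,yaw):
    """print whole delta (scaled units) from measured pose to TCP xyz with tool y at yaw deg, tool down"""
    s=telemetry.read_state(); R=s["tcp_rot"]; c,q=np.cos(np.radians(yaw)),np.sin(np.radians(yaw))
    Rt=np.array([[-q,c,0],[c,q,0],[0,0,-1.]])
    d=R.T@(np.array(xyz)-s["position"])/.15; w=Ro.from_matrix(R.T@Rt).as_rotvec(degrees=True)/360
    print("t",round(s["time_s"],2),"pos",s["position"].round(4),"F",s["force"].round(2),"M",s["moment"].round(3),"open",round(s["opening"],3),"grip",round(s["grasp_force"],1))
    print("shift",d.round(4),"turn",w.round(4))
E
python3 -c "
from h import *
go([.4665,.057,.20],20.05)"
```

```text
t 0.1 pos [0.153  0.6053 0.2217] F [-0.13 -0.04 -0.34] M [ 0.02  -0.006  0.008] open 1.0 grip 0.0
shift [-2.9229 -3.0309  0.1494] turn [-3.000e-04  1.000e-04  1.549e-01]
```

Request:
{"fn": "carry_out", "kwargs": {"deltas": [[[-0.08,-0.08,0,0,0,0,-1],[-0.18,-0.19,0,0,0,0,-1],[-0.3,-0.31,0,0,0,0,-1],[-0.42,-0.43,0,0,0,0,-1],[-0.54,-0.55,0,0,0,0,-1],[-0.66,-0.67,0,0,0,0,-1],[-0.77,-0.79,0,0,0,0,-1],[-0.87,-0.89,0,0,0,0,-1],[-0.94,-0.97,0,0,0,0,-1],[-0.97,-1,0,0,0,0,-1]]]}}

```text
time_s: 0.93
position: [0.2579, 0.4227, 0.2222]
tcp_rot: [[-0.969, 0.247, -0.001], [0.247, 0.969, -0.002], [0.0, -0.002, -1.0]]
force: [0.4, 0.2, -0.7]
opening: 0.998
grasp_force: 0.0
```

Request:
{"fn": "carry_out", "kwargs": {"deltas": [[[-0.08,-0.08,0,0,0,0,-1],[-0.18,-0.19,0,0,0,0,-1],[-0.3,-0.31,0,0,0,0,-1],[-0.42,-0.43,0,0,0,0,-1],[-0.54,-0.55,0,0,0,0,-1],[-0.66,-0.67,0,0,0,0,-1],[-0.77,-0.79,0,0,0,0,-1],[-0.87,-0.89,0,0,0,0,-1],[-0.94,-0.97,0,0,0,0,-1],[-0.97,-1,0,0,0,0,-1]]]}}

```text
time_s: 1.77
position: [0.3627, 0.2426, 0.2225]
tcp_rot: [[-0.969, 0.247, 0.0], [0.247, 0.969, -0.0], [-0.0, -0.0, -1.0]]
force: [0.4, -0.3, -0.1]
opening: 1.004
grasp_force: 0.0
```

Request:
{"fn": "carry_out", "kwargs": {"deltas": [[[-0.08,-0.08,0,0,0,0.015,-1],[-0.18,-0.19,0,0,0,0.03,-1],[-0.3,-0.31,0,0,0,0.045,-1],[-0.42,-0.43,0,0,0,0.06,-1],[-0.54,-0.55,0,0,0,0.078,-1],[-0.66,-0.67,0,0,0,0.095,-1],[-0.77,-0.79,0,0,0,0.112,-1],[-0.87,-0.89,0,0,0,0.13,-1],[-0.94,-0.97,0,0,0,0.145,-1],[-0.97,-1,0,0,0,0.155,-1]]]}}

```text
time_s: 2.6
position: [0.4677, 0.0615, 0.2225]
tcp_rot: [[-0.337, 0.942, 0.001], [0.942, 0.337, -0.0], [-0.001, 0.001, -1.0]]
force: [-0.6, -0.7, -0.2]
opening: 1.004
grasp_force: 0.0
```

```bash
python3 - <<'E'
from h import *
import cv2
go([.4665,.057,.20],20.05)
s=telemetry.read_state(); im=capture("wrist")[:,:,::-1].copy(); cv2.imwrite("w1_raw.png",im)
c=camera_info("wrist"); T=np.eye(4); T[:3,:3]=s["tcp_rot"]; T[:3,3]=s["position"]; T=T@c["T_tool_cam"]; np.save("T1.npy",T)
P=place([.4778,.026,.35],[[0,0,.134],[0,.009,.134],[0,-.009,.134],[0,.02,.12],[0,-.02,.12],[0,.06,.12],[0,-.06,.12],[.035,.065,.04],[.035,-.065,.04],[-.035,-.065,.04],[-.035,.065,.04]])
uv=proj(P,c,T); print((uv*1.5).round().tolist())
big=cv2.resize(im,(768,576),interpolation=cv2.INTER_CUBIC)
for u in uv: cv2.circle(big,tuple((u*1.5).round().astype(int).tolist()),2,(0,0,255),-1)
cv2.imwrite("pics/w1.png",big)
E
```

```text
t 2.6 pos [0.4677 0.0615 0.2225] F [-0.6  -0.68 -0.16] M [-0.045 -0.003 -0.013] open 1.004 grip 0.0
shift [-0.0255 -0.0177  0.1501] turn [ 0.0002  0.0001 -0.001 ]
[[364.0, 358.0], [363.0, 343.0], [364.0, 372.0], [364.0, 316.0], [364.0, 379.0], [363.0, 248.0], [365.0, 436.0], [413.0, 218.0], [410.0, 384.0], [321.0, 384.0], [315.0, 219.0]]
```

View pics/w1.png

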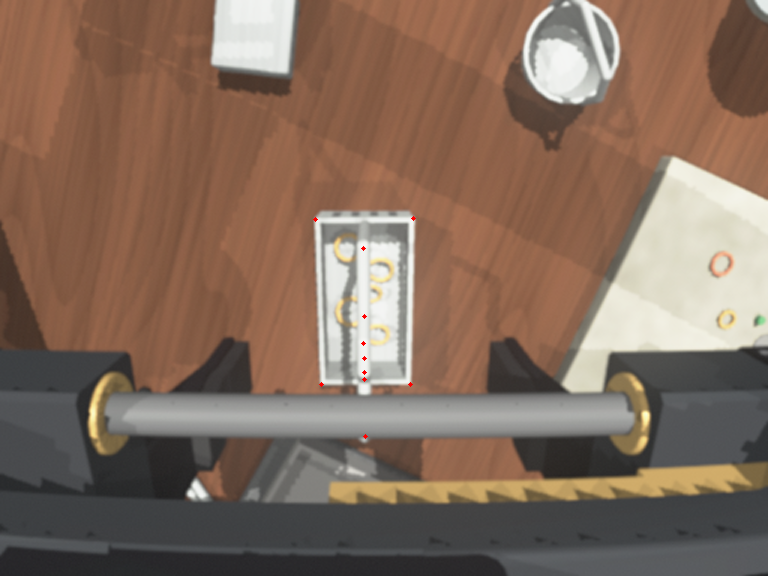

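The wrist picture shows the projected model points lying on the basket: the rim corners at (315,219), (413,218), (410,384) and (321,384), with the handle bar down column 364. The basket pose is confirmed, so I lower onto the +y shoulder and close.

Request:
{"fn": "carry_out", "kwargs": {"deltas": [[[-0.01,-0.01,0.07,0,0,0,-1],[-0.025,-0.018,0.16,0,0,0,-1],[-0.025,-0.018,0.26,0,0,0,-1],[-0.025,-0.018,0.36,0,0,0,-1],[-0.025,-0.018,0.46,0,0,0,-1],[-0.025,-0.018,0.56,0,0,0,-1],[-0.025,-0.018,0.65,0,0,0,-1],[-0.025,-0.018,0.73,0,0,0,-1],[-0.025,-0.018,0.79,0,0,0,-1],[-0.025,-0.018,0.81,0,0,0,-1]]]}}

```text
time_s: 3.48
position: [0.4639, 0.0591, 0.0998]
tcp_rot: [[-0.344, 0.939, -0.003], [0.939, 0.344, 0.001], [0.001, -0.002, -1.0]]
force: [-0.9, 0.4, 0.2]
opening: 0.996
grasp_force: 0.0
```

Request:
{"fn": "carry_out", "kwargs": {"deltas": [[[0,0,0,0,0,0,-0.5],[0,0,0,0,0,0,0],[0,0,0,0,0,0,0.4],[0,0,0,0,0,0,0.6],[0,0,0,0,0,0,0.8],[0,0,0,0,0,0,1],[0,0,0,0,0,0,1],[0,0,0,0,0,0,1],[0,0,0,0,0,0,1],[0,0,0,0,0,0,1]]]}}

```text
time_s: 4.32
position: [0.4648, 0.0581, 0.1011]
tcp_rot: [[-0.342, 0.94, 0.0], [0.94, 0.342, -0.0], [-0.0, 0.0, -1.0]]
force: [-0.8, 0.2, -0.0]
opening: 0.324
grasp_force: 0.0
```

Request:
{"fn": "carry_out", "kwargs": {"deltas": [[[0,0,0,0,0,0,1],[0,0,0,0,0,0,1],[0,0,0,0,0,0,1],[0,0,0,0,0,0,1],[0,0,-0.005,0,0,0,1],[0,0,-0.015,0,0,0,1],[0,0,-0.03,0,0,0,1],[0,0,-0.045,0,0,0,1],[0,0,-0.06,0,0,0,1],[0,0,-0.067,0,0,0,1]]]}}

```text
time_s: 5.15
position: [0.4649, 0.0581, 0.1115]
tcp_rot: [[-0.342, 0.94, 0.0], [0.94, 0.342, -0.0], [-0.0, 0.0, -1.0]]
force: [-0.1, -0.1, -1.4]
opening: 0.078
grasp_force: 30.0
```

```bash
python3 - <<'E'
from h import *
import cv2
go([.4665,.057,.20],20.05)
s=telemetry.read_state(); print(s["tcp_rot"].round(4).tolist())
a=capture("wrist")[:,:,::-1]; b=capture("scene")[:,:,::-1]
A=cv2.resize(a[60:330],(400,211),interpolation=cv2.INTER_AREA); B=cv2.resize(b[150:260,170:300],(400,338),interpolation=cv2.INTER_CUBIC)
cv2.imwrite("pics/g1.png",np.vstack([A,B]))
E
```

```text
t 5.15 pos [0.4649 0.0581 0.1115] F [-0.13 -0.09 -1.39] M [-0.004  0.086  0.015] open 0.078 grip 30.0
shift [-0.0108  0.0076 -0.5902] turn [ 0.0001  0.     -0.0001]
[[-0.3421, 0.9397, 0.0004], [0.9397, 0.3421, -0.0001], [-0.0002, 0.0004, -1.0]]
```

View pics/g1.png

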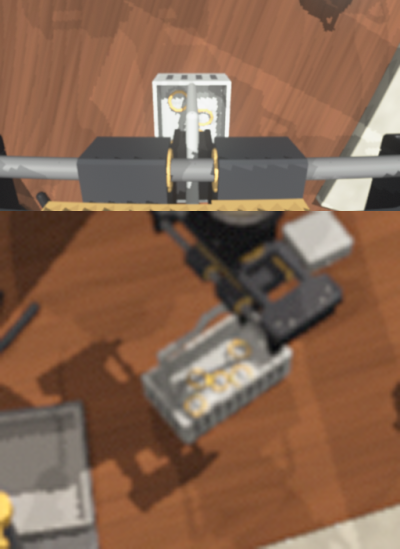

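The grip is on the bar between the fingers, and the basket looks level in both views (wrist crop (191,105), scene crop (215,380)). I lift a little more and check the weight and tilt.

Request:
{"fn": "carry_out", "kwargs": {"deltas": [[[0,0,-0.01,0,0,0,1],[0,0,-0.03,0,0,0,1],[0,0,-0.05,0,0,0,1],[0,0,-0.07,0,0,0,1],[0,0,-0.09,0,0,0,1],[0,0,-0.11,0,0,0,1],[0,0,-0.125,0,0,0,1],[0,0,-0.133,0,0,0,1],[0,0,-0.133,0,0,0,1],[0,0,-0.133,0,0,0,1]]]}}

```text
time_s: 6.08
position: [0.4648, 0.0581, 0.1311]
tcp_rot: [[-0.342, 0.94, 0.0], [0.94, 0.342, -0.0], [-0.0, 0.0, -1.0]]
force: [-0.2, -0.1, -2.3]
opening: 0.079
grasp_force: 30.0
```

```bash
cat >> h.py <<'E'
def wrist(name):
    import cv2
    s=telemetry.read_state(); im=capture("wrist")[:,:,::-1].copy(); c=camera_info("wrist")
    T=np.eye(4); T[:3,:3]=s["tcp_rot"]; T[:3,3]=s["position"]; return im,c,T@c["T_tool_cam"],s
E
python3 - <<'E'
from h import *
import cv2
go([.4665,.057,.20],20.05)
im,c,T,s=wrist("w")
# level-basket prediction: underside at dz above bench, kept at its x,y
dz=s["position"][2]-.101
out=im[100:250,150:350].copy(); out=cv2.resize(out,None,fx=4,fy=4,interpolation=cv2.INTER_CUBIC)
for th,col in ((0,(0,0,255)),(.1,(0,255,0)),(-.1,(255,0,0))):
    # tilt th about basket x through grip (0,.034,.12)
    L=np.array([[.035,.065,.04],[-.035,.065,.04],[.035,-.065,.04],[-.035,-.065,.04],[0,.06,.12]])
    g=np.array([0,.034,.12]); L=g+Ro.from_rotvec([th,0,0]).apply(L-g); L[:,2]+=dz
    uv=proj(place([.4778-.0012,.026+.0006,.349],L),c,T); print(th,uv.round(1).tolist())
    for u in uv: cv2.circle(out,tuple(((u-[150,100])*4).round().astype(int).tolist()),3,col,-1)
cv2.imwrite("pics/t1.png",out)
E
```

```text
t 6.08 pos [0.4648 0.0581 0.1311] F [-0.23 -0.1  -2.29] M [ 0.023  0.106 -0.014] open 0.079 grip 30.0
shift [-0.011   0.0082 -0.4592] turn [ 0.      0.     -0.0001]
0 [[295.8, 165.4], [196.0, 165.3], [288.3, 321.0], [203.3, 321.0], [246.0, 209.6]]
0.1 [[297.0, 155.1], [194.8, 155.1], [287.4, 305.4], [204.2, 305.4], [246.0, 211.7]]
-0.1 [[294.7, 175.8], [197.0, 175.7], [289.4, 337.0], [202.1, 337.0], [246.0, 208.0]]
```

View pics/t1.png

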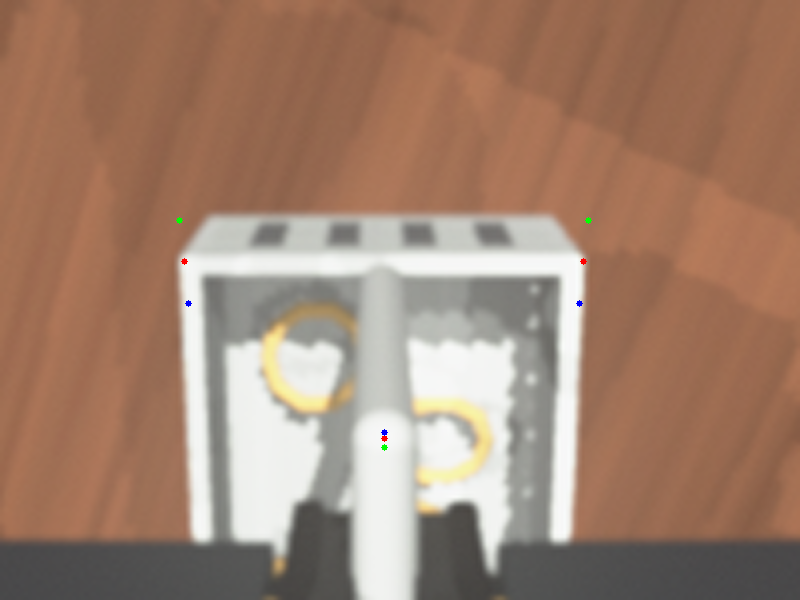

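The basket hangs level: the rim is at row 253 against 261 predicted, under 0.02 rad. The weight is about 2.3 N. I lift and turn it to the hook's heading.

Request:
{"fn": "carry_out", "kwargs": {"deltas": [[[0,0,-0.02,0,0,0.002,1],[0,0,-0.06,0,0,0.008,1],[0,0,-0.12,0,0,0.018,1],[0,0,-0.18,0,0,0.03,1],[0,0,-0.25,0,0,0.042,1],[0,0,-0.31,0,0,0.054,1],[0,0,-0.37,0,0,0.065,1],[0,0,-0.42,0,0,0.074,1],[0,0,-0.45,0,0,0.08,1],[0,0,-0.46,0,0,0.0813,1]]]}}

```text
time_s: 6.97
position: [0.4652, 0.0581, 0.2009]
tcp_rot: [[0.162, 0.987, 0.002], [0.987, -0.162, -0.0], [0.0, 0.002, -1.0]]
force: [1.4, -0.4, -2.2]
opening: 0.079
grasp_force: 30.0
```

```bash
python3 -c "
from h import *
go([.4284,-.1452,.20],-9.22)"
```

```text
t 6.97 pos [0.4652 0.0581 0.2009] F [ 1.36 -0.4  -2.21] M [-0.003  0.08   0.012] open 0.079 grip 30.0
shift [-1.3773 -0.0217  0.0056] turn [ 0.0002 -0.     -0.0004]
```

Request:
{"fn": "carry_out", "kwargs": {"deltas": [[[-0.02,0,0,0,0,0,1],[-0.07,0,0,0,0,0,1],[-0.15,-0.01,0,0,0,0,1],[-0.25,-0.01,0,0,0,0,1],[-0.35,-0.01,0,0,0,0,1],[-0.45,-0.02,0,0,0,0,1],[-0.55,-0.02,0,0,0,0,1],[-0.63,-0.02,0,0,0,0,1],[-0.68,-0.02,0,0,0,0,1],[-0.7,-0.02,0,0,0,0,1]]]}}

```text
time_s: 7.8
position: [0.4445, -0.0463, 0.1997]
tcp_rot: [[0.162, 0.987, -0.001], [0.987, -0.162, -0.0], [-0.0, -0.001, -1.0]]
force: [-0.3, 0.3, -3.6]
opening: 0.076
grasp_force: 30.0
```

Request:
{"fn": "carry_out", "kwargs": {"deltas": [[[-0.02,0,0,0,0,0,1],[-0.07,0,0,0,0,0,1],[-0.15,0,0,0,0,0,1],[-0.24,0,0,0,0,0,1],[-0.34,0,0,0,0,0,1],[-0.44,0,0,0,0,0,1],[-0.53,0,0,0,0,0,1],[-0.61,0,0,0,0,0,1],[-0.66,0,0,0,0,0,1],[-0.677,0,0,0,0,0,1]]]}}

```text
time_s: 8.63
position: [0.4287, -0.1462, 0.2001]
tcp_rot: [[0.162, 0.987, 0.0], [0.987, -0.162, -0.001], [-0.0, 0.0, -1.0]]
force: [0.1, 0.5, -3.3]
opening: 0.078
grasp_force: 30.0
```

```bash
python3 - <<'E'
from h import *
import cv2
go([.4284,-.1452,.20],-9.22)
im,c,T,s=wrist("w")
a=im[::1]; A=cv2.resize(a,(480,360))
b=capture("scene")[:,:,::-1]; cs=camera_info("scene"); cv2.imwrite("s2_raw.png",b)
r0,c0=140,110; B=cv2.resize(b[r0:r0+140,c0:c0+150],(600,560),interpolation=cv2.INTER_CUBIC)
for h,col in ((.168,(0,0,255)),(.19,(0,255,0))):
    P=place([.6006,-.2082,-.1609],[[-.118,0,h+.02],[-.108,0,h],[-.075,0,h],[0,0,h]])
    for u in proj(P,cs,cs["cam_to_world"]): cv2.circle(B,tuple(((u-[c0,r0]+.5)*4).round().astype(int).tolist()),2,col,-1)
cv2.imwrite("pics/s2.png",B)
E
```

```text
t 8.63 pos [ 0.4287 -0.1462  0.2001] F [ 0.06  0.48 -3.31] M [-0.025  0.017 -0.033] open 0.078 grip 30.0
shift [ 0.0065 -0.003   0.0005] turn [ 0.0001  0.0001 -0.0002]
```

View pics/s2.png

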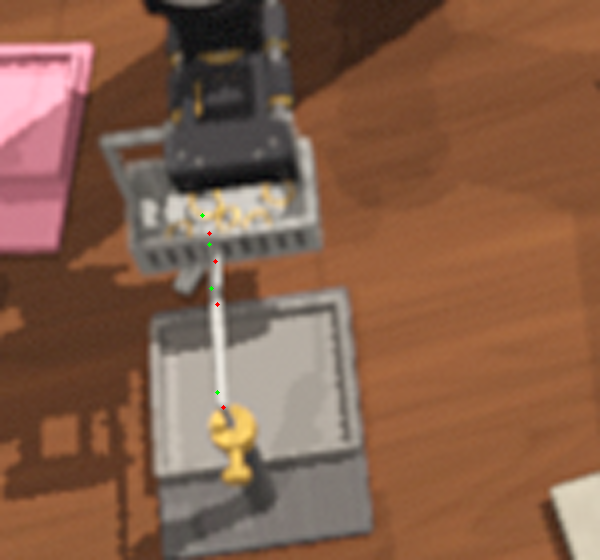

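The scene crop shows the carried basket level at (225,200). The hook arm's line runs from (222,405) to about (213,245) and agrees with the fit at a height of about 0.17 m. The handle is lined up, so I slide along +x of the stand over the hook's tip.

Request:
{"fn": "carry_out", "kwargs": {"deltas": [[[0.002,0.02,0,0,0,0,1],[0.006,0.07,0,0,0,0,1],[0.006,0.15,0,0,0,0,1],[0.006,0.25,0,0,0,0,1],[0.006,0.35,0,0,0,0,1],[0.006,0.45,0,0,0,0,1],[0.006,0.55,0,0,0,0,1],[0.006,0.63,0,0,0,0,1],[0.006,0.68,0,0,0,0,1],[0.006,0.7,0,0,0,0,1]]]}}

```text
time_s: 9.57
position: [0.5341, -0.161, 0.1999]
tcp_rot: [[0.16, 0.987, 0.001], [0.987, -0.16, -0.0], [-0.0, 0.001, -1.0]]
force: [-0.2, -0.3, -2.5]
opening: 0.072
grasp_force: 30.0
```

Request:
{"fn": "carry_out", "kwargs": {"deltas": [[[0,0,0,0,0,0,1],[0,0,0,0,0,0,1],[0,0,0,0,0,0,1],[0,0,0,0,0,0,1],[0,0,0,0,0,0,1],[0,0,0,0,0,0,1],[0,0,0,0,0,0,1],[0,0,0,0,0,0,1],[0,0,0,0,0,0,1],[0,0,0,0,0,0,1]]]}}

```text
time_s: 10.4
position: [0.5323, -0.1613, 0.2001]
tcp_rot: [[0.161, 0.987, 0.0], [0.987, -0.161, -0.0], [-0.0, 0.0, -1.0]]
force: [-0.2, -0.3, -1.8]
opening: 0.078
grasp_force: 30.0
```

```bash
python3 - <<'E'
from h import *
import cv2
go([.5321,-.1620,.20],-9.22)
im,c,T,s=wrist("w"); t=capture("top")[:,:,::-1]; ct=camera_info("top")
b=capture("scene")[:,:,::-1]
A=cv2.resize(im[150:384,100:400],(400,312))
B=cv2.resize(t[140:240,280:380],(400,400),interpolation=cv2.INTER_CUBIC)
C=cv2.resize(b[170:300,120:250],(400,400),interpolation=cv2.INTER_CUBIC)
cv2.imwrite("pics/h1.png",np.hstack([B,C]))
E
```

```text
t 10.4 pos [ 0.5323 -0.1613  0.2001] F [-0.18 -0.33 -1.81] M [-0.008  0.039  0.029] open 0.078 grip 30.0
shift [-0.0049 -0.0008  0.0005] turn [ 0.      0.     -0.0001]
```

View pics/h1.png

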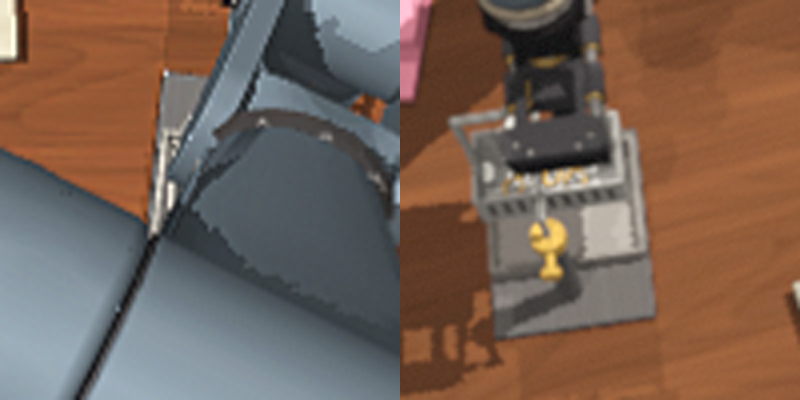

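The scene half shows the basket level with the hook arm passing through the handle window behind the brass knob at (548,235); the top view is hidden by the arm. Now I lower in steps and watch the force.

Request:
{"fn": "carry_out", "kwargs": {"deltas": [[[-0.005,0,0.01,0,0,0,1],[-0.005,0,0.04,0,0,0,1],[-0.005,0,0.07,0,0,0,1],[-0.005,0,0.11,0,0,0,1],[-0.005,0,0.15,0,0,0,1],[-0.005,0,0.19,0,0,0,1],[-0.005,0,0.22,0,0,0,1],[-0.005,0,0.24,0,0,0,1],[-0.005,0,0.25,0,0,0,1],[-0.005,0,0.25,0,0,0,1]]]}}

```text
time_s: 11.38
position: [0.532, -0.1619, 0.1621]
tcp_rot: [[0.161, 0.987, -0.001], [0.987, -0.161, 0.0], [0.0, -0.001, -1.0]]
force: [0.1, 0.1, -2.1]
opening: 0.081
grasp_force: 30.0
```

Request:
{"fn": "carry_out", "kwargs": {"deltas": [[[0,0,0.005,0,0,0,1],[0,0,0.01,0,0,0,1],[0,0,0.015,0,0,0,1],[0,0,0.02,0,0,0,1],[0,0,0.025,0,0,0,1],[0,0,0.03,0,0,0,1],[0,0,0.033,0,0,0,1],[0,0,0.033,0,0,0,1],[0,0,0.033,0,0,0,1],[0,0,0.033,0,0,0,1]]]}}

```text
time_s: 12.22
position: [0.5323, -0.162, 0.1576]
tcp_rot: [[0.161, 0.987, 0.0], [0.987, -0.161, -0.0], [-0.0, 0.0, -1.0]]
force: [0.5, 0.4, -1.8]
opening: 0.079
grasp_force: 30.0
```

Request:
{"fn": "carry_out", "kwargs": {"deltas": [[[0,0,0.005,0,0,0,1],[0,0,0.01,0,0,0,1],[0,0,0.015,0,0,0,1],[0,0,0.02,0,0,0,1],[0,0,0.02,0,0,0,1],[0,0,0.02,0,0,0,1],[0,0,0.02,0,0,0,1],[0,0,0.02,0,0,0,1],[0,0,0.02,0,0,0,1],[0,0,0.02,0,0,0,1]]]}}

```text
time_s: 13.05
position: [0.5322, -0.162, 0.1546]
tcp_rot: [[0.161, 0.987, 0.0], [0.987, -0.161, -0.0], [-0.0, 0.0, -1.0]]
force: [-0.3, -0.7, -2.5]
opening: 0.08
grasp_force: 30.0
```

Request:
{"fn": "carry_out", "kwargs": {"deltas": [[[0,0,0.005,0,0,0,1],[0,0,0.01,0,0,0,1],[0,0,0.015,0,0,0,1],[0,0,0.02,0,0,0,1],[0,0,0.02,0,0,0,1],[0,0,0.02,0,0,0,1],[0,0,0.02,0,0,0,1],[0,0,0.02,0,0,0,1],[0,0,0.02,0,0,0,1],[0,0,0.02,0,0,0,1]]]}}

```text
time_s: 13.88
position: [0.5323, -0.162, 0.1516]
tcp_rot: [[0.161, 0.987, 0.0], [0.987, -0.161, -0.0], [-0.0, 0.0, -1.0]]
force: [-0.5, 0.3, -2.0]
opening: 0.079
grasp_force: 30.0
```

Request:
{"fn": "carry_out", "kwargs": {"deltas": [[[0,0,0.005,0,0,0,1],[0,0,0.01,0,0,0,1],[0,0,0.015,0,0,0,1],[0,0,0.02,0,0,0,1],[0,0,0.02,0,0,0,1],[0,0,0.02,0,0,0,1],[0,0,0.02,0,0,0,1],[0,0,0.02,0,0,0,1],[0,0,0.02,0,0,0,1],[0,0,0.02,0,0,0,1]]]}}

```text
time_s: 14.72
position: [0.5323, -0.162, 0.1486]
tcp_rot: [[0.161, 0.987, 0.0], [0.987, -0.161, -0.0], [-0.0, 0.0, -1.0]]
force: [-0.6, 0.1, -2.5]
opening: 0.079
grasp_force: 30.0
```

```bash
python3 -c "
from h import *
go([.5321,-.1620,.145],-9.22)"
```

```text
t 14.72 pos [ 0.5323 -0.162   0.1486] F [-0.6   0.13 -2.46] M [0.02  0.057 0.034] open 0.079 grip 30.0
shift [-0.     -0.001   0.0242] turn [ 0.      0.     -0.0001]
```

Contact is expected within about 4 mm, so I use 1.5 mm steps.

Request:
{"fn": "carry_out", "kwargs": {"deltas": [[[0,0,0.003,0,0,0,1],[0,0,0.006,0,0,0,1],[0,0,0.01,0,0,0,1],[0,0,0.01,0,0,0,1],[0,0,0.01,0,0,0,1],[0,0,0.01,0,0,0,1],[0,0,0.01,0,0,0,1],[0,0,0.01,0,0,0,1],[0,0,0.01,0,0,0,1],[0,0,0.01,0,0,0,1]]]}}

```text
time_s: 15.55
position: [0.5323, -0.162, 0.1471]
tcp_rot: [[0.161, 0.987, 0.0], [0.987, -0.161, -0.0], [-0.0, 0.0, -1.0]]
force: [-0.7, 0.9, -1.6]
opening: 0.077
grasp_force: 30.0
```

Request:
{"fn": "carry_out", "kwargs": {"deltas": [[[0,0,0.003,0,0,0,1],[0,0,0.006,0,0,0,1],[0,0,0.01,0,0,0,1],[0,0,0.01,0,0,0,1],[0,0,0.01,0,0,0,1],[0,0,0.01,0,0,0,1],[0,0,0.01,0,0,0,1],[0,0,0.01,0,0,0,1],[0,0,0.01,0,0,0,1],[0,0,0.01,0,0,0,1]]]}}

```text
time_s: 16.38
position: [0.5324, -0.1622, 0.1457]
tcp_rot: [[0.161, 0.987, 0.0], [0.987, -0.161, -0.0], [-0.0, 0.0, -1.0]]
force: [0.2, -0.6, 1.2]
opening: 0.075
grasp_force: 30.0
```

Request:
{"fn": "carry_out", "kwargs": {"deltas": [[[0,0,0.003,0,0,0,1],[0,0,0.006,0,0,0,1],[0,0,0.01,0,0,0,1],[0,0,0.01,0,0,0,1],[0,0,0.01,0,0,0,1],[0,0,0.01,0,0,0,1],[0,0,0.01,0,0,0,1],[0,0,0.01,0,0,0,1],[0,0,0.01,0,0,0,1],[0,0,0.01,0,0,0,1]]]}}

```text
time_s: 17.22
position: [0.5327, -0.1625, 0.1446]
tcp_rot: [[0.161, 0.987, 0.001], [0.987, -0.161, -0.001], [-0.001, 0.001, -1.0]]
force: [-1.0, -1.6, 5.1]
opening: 0.079
grasp_force: 30.0
```

The hook carries the basket: the force went from -2.4 to +5 N with contact near TCP z = 0.1465. I ease back slightly and hold, then read the force before letting go.

Request:
{"fn": "carry_out", "kwargs": {"deltas": [[[0,0,-0.002,0,0,0,1],[0,0,-0.004,0,0,0,1],[0,0,-0.006,0,0,0,1],[0,0,-0.008,0,0,0,1],[0,0,-0.008,0,0,0,1],[0,0,-0.008,0,0,0,1],[0,0,-0.008,0,0,0,1],[0,0,-0.008,0,0,0,1],[0,0,-0.008,0,0,0,1],[0,0,-0.008,0,0,0,1]]]}}

```text
time_s: 18.05
position: [0.5324, -0.1622, 0.1453]
tcp_rot: [[0.161, 0.987, 0.0], [0.987, -0.161, -0.0], [-0.0, 0.0, -1.0]]
force: [0.2, -2.2, 3.5]
opening: 0.079
grasp_force: 30.0
```

```bash
python3 -c "
from h import *
go([.5321,-.1620,.145],-9.22)"
```

```text
t 18.05 pos [ 0.5324 -0.1622  0.1453] F [ 0.23 -2.18  3.53] M [-0.615  0.024  0.02 ] open 0.079 grip 30.0
shift [ 0.0008 -0.0018  0.0021] turn [ 0.      0.     -0.0001]
```

Request:
{"fn": "carry_out", "kwargs": {"deltas": [[[0,0,-0.002,0,0,0,1],[0,0,-0.004,0,0,0,1],[0,0,-0.006,0,0,0,1],[0,0,-0.006,0,0,0,1],[0,0,-0.006,0,0,0,1],[0,0,-0.006,0,0,0,1],[0,0,-0.006,0,0,0,1],[0,0,-0.006,0,0,0,1],[0,0,-0.006,0,0,0,1],[0,0,-0.006,0,0,0,1]]]}}

```text
time_s: 18.88
position: [0.532, -0.1617, 0.1461]
tcp_rot: [[0.161, 0.987, -0.001], [0.987, -0.161, 0.001], [0.0, -0.001, -1.0]]
force: [1.2, -1.2, 0.6]
opening: 0.081
grasp_force: 30.0
```

About 3 N is on the hook while gripped, and it has been held long enough. I release.

Request:
{"fn": "carry_out", "kwargs": {"deltas": [[[0,0,0,0,0,0,0.8],[0,0,0,0,0,0,0.7],[0,0,0,0,0,0,0.6],[0,0,0,0,0,0,0.5],[0,0,0,0,0,0,0.4],[0,0,0,0,0,0,0.3],[0,0,0,0,0,0,0.2],[0,0,0,0,0,0,0.2],[0,0,0,0,0,0,0.2],[0,0,0,0,0,0,0.2]]]}}

```text
time_s: 19.72
position: [0.5322, -0.162, 0.1462]
tcp_rot: [[0.161, 0.987, -0.0], [0.987, -0.161, 0.0], [0.0, -0.0, -1.0]]
force: [-0.6, -0.7, 0.0]
opening: 0.393
grasp_force: 0.0
```

Request:
{"fn": "carry_out", "kwargs": {"deltas": [[[0,0,-0.01,0,0,0,0.2],[0,0,-0.05,0,0,0,0.2],[0,0,-0.12,0,0,0,0.2],[0,0,-0.2,0,0,0,0.2],[0,0,-0.3,0,0,0,0.2],[0,0,-0.4,0,0,0,0.2],[0,0,-0.5,0,0,0,0.2],[0,0,-0.58,0,0,0,0.2],[0,0,-0.64,0,0,0,0.2],[0,0,-0.66,0,0,0,0.2]]]}}

```text
time_s: 20.55
position: [0.5332, -0.1624, 0.2477]
tcp_rot: [[0.161, 0.987, 0.004], [0.987, -0.161, -0.002], [-0.001, 0.004, -1.0]]
force: [-0.0, -0.6, 0.6]
opening: 0.403
grasp_force: 0.0
```

Request:
{"fn": "carry_out", "kwargs": {"deltas": [[[0.02,0,0,0,0,0,0.2],[0.08,0,0,0,0,0,0.2],[0.17,0,0,0,0,0,0.2],[0.28,0,0,0,0,0,0.2],[0.4,0,0,0,0,0,0.2],[0.52,0,0,0,0,0,0.2],[0.64,0,0,0,0,0,0.2],[0.74,0,0,0,0,0,0.2],[0.8,0,0,0,0,0,0.2],[0.82,0,0,0,0,0,0.2]]]}}

```text
time_s: 21.38
position: [0.5515, -0.0381, 0.2444]
tcp_rot: [[0.158, 0.987, -0.002], [0.987, -0.158, 0.001], [0.001, -0.002, -1.0]]
force: [-0.3, 0.8, 0.6]
opening: 0.404
grasp_force: 0.0
```

```bash
python3 - <<'E'
from h import *
import cv2
go([.5321,-.1620,.145],-9.22)
im,c,T,s=wrist("w")
b=capture("scene")[:,:,::-1]; t=capture("top")[:,:,::-1]
A=cv2.resize(im,(400,300))
B=cv2.resize(b[170:300,120:250],(400,400),interpolation=cv2.INTER_CUBIC)
C=cv2.resize(t[140:240,280:380],(400,400),interpolation=cv2.INTER_CUBIC)
cv2.imwrite("pics/f1.png",np.hstack([C,B]))
b2=capture("scene")[:,:,::-1]; print("motion",np.abs(b2.astype(int)-b)[170:300,120:250].max())
E
```

```text
t 21.38 pos [ 0.5515 -0.0381  0.2444] F [-0.26  0.78  0.57] M [-0.079  0.065  0.017] open 0.404 grip 0.0
shift [-0.8365  0.0043  0.6623] turn [-0.0003 -0.0001  0.0003]
motion 76
```

View pics/f1.png

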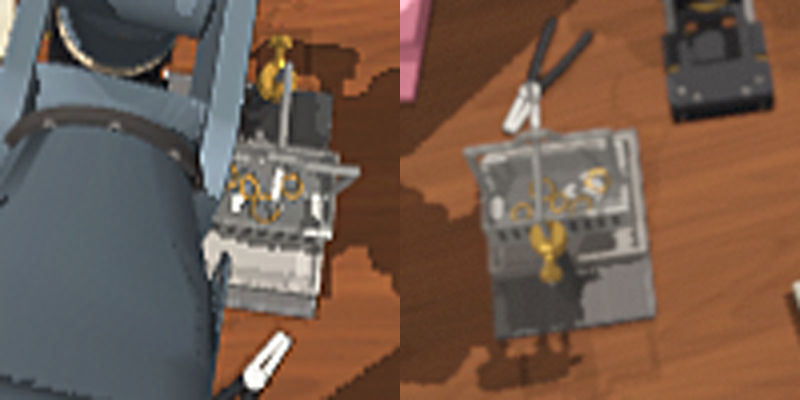

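Both halves show the basket hanging by its kink on the hook over the tray, level (top (275,185), scene (550,180)), with the gripper clear. I wait for it to settle.

Request:
{"fn": "carry_out", "kwargs": {"deltas": [[[0,0,0,0,0,0,0.2],[0,0,0,0,0,0,0.2],[0,0,0,0,0,0,0.2],[0,0,0,0,0,0,0.2],[0,0,0,0,0,0,0.2],[0,0,0,0,0,0,0.2],[0,0,0,0,0,0,0.2],[0,0,0,0,0,0,0.2],[0,0,0,0,0,0,0.2],[0,0,0,0,0,0,0.2]]]}}

```text
time_s: 22.42
position: [0.552, -0.0406, 0.2452]
tcp_rot: [[0.161, 0.987, 0.0], [0.987, -0.161, -0.0], [-0.0, 0.0, -1.0]]
force: [0.3, 0.4, 1.6]
opening: 0.402
grasp_force: 0.0
```

Request:
{"fn": "carry_out", "kwargs": {"deltas": [[[0,0,0,0,0,0,0.2],[0,0,0,0,0,0,0.2],[0,0,0,0,0,0,0.2],[0,0,0,0,0,0,0.2],[0,0,0,0,0,0,0.2],[0,0,0,0,0,0,0.2],[0,0,0,0,0,0,0.2],[0,0,0,0,0,0,0.2],[0,0,0,0,0,0,0.2],[0,0,0,0,0,0,0.2]]]}}

```text
time_s: 23.25
position: [0.552, -0.0406, 0.2452]
tcp_rot: [[0.161, 0.987, -0.0], [0.987, -0.161, -0.0], [-0.0, -0.0, -1.0]]
force: [-0.4, 0.2, 0.2]
opening: 0.397
grasp_force: 0.0
```

```bash
cat > m.py <<'E'
from h import *
import cv2
f=[cv2.cvtColor(capture("scene"),cv2.COLOR_RGB2GRAY)[200:255,140:205].astype(np.float32) for _ in range(20)]
print(telemetry.read_state()["time_s"],[tuple(np.round(cv2.phaseCorrelate(f[0],g)[0],2)) for g in f[1::2]])
E
python3 m.py
```

```text
24.25 [(np.float64(0.01), np.float64(0.01)), (np.float64(0.01), np.float64(0.07)), (np.float64(0.0), np.float64(0.04)), (np.float64(-0.01), np.float64(-0.0)), (np.float64(-0.03), np.float64(0.03)), (np.float64(0.01), np.float64(0.03)), (np.float64(-0.01), np.float64(0.02)), (np.float64(0.01), np.float64(0.01)), (np.float64(0.04), np.float64(-0.04)), (np.float64(0.03), np.float64(0.04))]
```

```bash
python3 -c "
from rig import job
print(job.hand_in())"
```

```text
the job is handed in; nothing more can be done
None
```

The steel basket hangs released by its kink on the grey stand's hook, level and still over the tray in the last pictures, and the job was handed in at about 24 s; the hand-in reported no verdict.

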